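# Free a clamped billet from the boring board and hold it up level

## Task

The billet clamped on the boring board has to come up so that the chips can be brushed out of its bed. Loosen the wing nut by about half a turn (anticlockwise from above), then swing the clamp bar well clear of the billet, lift the billet straight up out of its pegs, and finish holding it in the gripper, level and still, over its bed with its underside about 10 cm above the board. Leave the other tools and the spare billet where they lie.

Things in the scene. Friction and masses are not known exactly. Their poses are not given: they have to be found in the camera images.
- jig: boring board: a brown wooden plank 120 (x) x 260 (y) x 18 mm screwed to the bench, never moves; origin at the centre of its underside, on the bench top (z 0), y along the plank. Towards -y it carries the bed with its six wooden pegs; at x = 0, y = +68 mm stands the upright stud of the hold-down clamp
- bed (a point): centre of the bed, on the board's upper face (18 mm above the bench), axes as the board's; the billet's underside is centred here at the start. Pegs 12 mm thick, 22 mm high surround the billet with 2 mm of play: four side pegs at bed x = +-30, y = +-36 mm (60 mm free between the two of a side), end pegs at x = 0, y = +-59 mm
- work_billet: the clamped workpiece: a roughly squared beech billet 43 mm wide, 99 mm long, 46 mm high, 0.14 to 0.28 kg; origin at the centre of its underside, z up. It lies in the bed, length along the board's y (in its own frame the length points 0.142 rad anticlockwise of y), and stands 24 mm above the pegs: grip it across its width at mid-length, between the side pegs
- wing_nut (a joint): angle of the wing nut on the stud, rad; grows anticlockwise from above (loosening); starts at 0 to 0.3 = tight, turns up to 6.6, stays where left, about 0.12 N m to turn. Each rad raises nut and bar together by 1.27 mm (a spring keeps the bar up under the nut). Captive: it never comes off
- nut_grip (a point): on the nut's axis, at mid-height of its wings (about 99 mm above the bench). The two wings form one straight upright blade 56 mm long, 10 mm thick, 20 mm high, to be pinched across the 10 mm; the point's x runs along it and turns with the nut. Its lower edge is 11 mm above the clamp bar; between them a hub 32 mm across
- clamp_bar (a joint): angle of the clamp bar about the stud, rad, anticlockwise from above; 0 = along the board, over the billet; starts within 0.1 of 0, swings to 1.9 either way, stays where left, 0.12 N m to swing when loosened. Clear of the billet beyond 0.8 either way
- bar_grip (a point): on the clamp bar's centre line, mid-thickness (about 72 mm above the bench), 50 mm from the stud's axis. The bar is flat steel 26 mm wide, 10 mm thick, its length along the point's y (nose to -y); here it can be pinched across its width or pushed at its side; beneath is open space down to a peg 40 mm above the bench
- bar_nose (a point): the rounded end of the clamp bar, mid-thickness, 85 mm from the stud's axis; a cork pad under it presses on the billet's top near its end
- brush: bystander: bench brush 123 x 60 x 39 mm lying beside the board on the robot's side; origin at the centre of its underside
- gouge: bystander: narrow gouge 209 mm long, lying left of the board; origin at the centre of its underside
- hammer: bystander: small cross-peen hammer 230 mm long, 25 mm high, lying right of the board; origin at the centre of its underside
- wedge: bystander: wooden wedge 101 x 76 x 28 mm; origin at the centre of its underside
- nail_cup: bystander: glazed cup with nails, 70 mm across, 62 mm high, behind the board; origin at the centre of its underside
- spare_billet: bystander: a second, equal billet lying loose on the bench, far right; origin at the centre of its underside
There are look-alikes about, which are no part of the job. What is shaped like the work_billet but black or turquoise is not meant.

How it is judged:
By the outcome, as a careful person would: the job done as asked, in the order asked, and still so for the second after the job is handed in, while the arm keeps its last pose, push and grip.
It also fails if it takes over 67 s, if anything falls off the work surface, if the arm or the gripper's body presses on something with over 40 N, if the wrist force passes 120 N, or if a joint passes its speed limit or range.

## Robot

A 6-joint arm with a two-finger parallel gripper is mounted at the origin on a cart in front of the work surface, level with it; the furniture and walls round the work are solid. World frame = base frame: x ahead of the robot, y to its left, z up, the work surface at z = 0. Lengths are in m, angles in degrees, forces in N, time in s.
With the tool pointing down it reaches from about 0.375 to 0.9 m from the base axis. Payload 3.1 kg.
Tool frame: the origin (TCP) lies at the very end of the fingers, on their centre line; the grasp point (between the pads) lies bot.grip_point_offset behind it (bot.grip_point_offset is the distance from the TCP to the grasp point, in m); z points along the fingers, y is the line along which they close (so a half turn about z gives the same grasp; the last joint's range is limited). The gripper opens to 87 mm and grips with 3 to 60 N. Pads are 19 mm wide; open, the fingers measure 117 mm over their backs; the gripper's body (75 mm by 190 mm) begins 51 mm behind the grasp point.
Start: joints at [-77.206, 30.224, 82.088, -0, 67.689, -10.227], TCP at [0.244, -0.575, 0.223] pointing down, gripper open.
Joint ranges: [-176.69, 176.69], [-43.24, 126.21], [12.49, 139.97], [-82, 262], [0, 151.66], [-163.58, 163.58]. Speed limits (degrees/s): [159.86, 159.86, 180, 180, 180, 180].

## Interface

Orientations are given as a 3x3 rotation matrix whose columns are the frame's x, y, z axes.
In Python, from rig import bot, viewer, ticket gives the robot as it stands.
- The arm moves only by the tool servo_tool, never from a script. Its argument "targets" is a list of rows, each an object with "offset": the shift along the tool's x, y, z in m, a list of three; "dr": the turn, a rotation vector about the tool's x, y, z in degrees, a list of three. In form: [{"offset": [x, y, z], "dr": [ax, ay, az]}, ...]. A call has 1 to 20 rows; each row is the pose to reach, as a shift and turn from the pose commanded when the call began, along the tool's axes at that moment; what a row does not reach only later rows make up. A row lasts 1/12 s, in which the tool goes at most 41.7 mm and 7.16 degrees, less where a joint would pass 70% of its speed; a pose out of reach is approached as far as the arm can. A call with a gripper value outside its range is refused whole. "gripper" is the gripper command: -1 is fully open, 1 is shut, values between are in proportion, set as the call begins (left out, the last holds). The fingers move at their own pace and stop on an object; the grip force is fixed at half the most. Time passes only in rows, so rows that repeat a pose let the fingers close. It gives the time, the measured TCP pose, the force, the opening and the grip force at its end, in the units of the state.
- bot.read_state(): the state, without advancing time (a new reading comes with each control period).
- viewer.capture(name): name is "side" or "top" or "wrist"; returns a dict with "color" (480x640x3 uint8, red, green, blue), "camera_matrix" (3x3 intrinsics, pixels), "k1" (the pictures are not rectified: a ray, as slopes to the right and down, at radius r is drawn at 1 + k1 r^2 times it, then the intrinsics apply), "R" (3x3) and "t" (3): a world point X has camera coordinates R X + t. Camera axes: x right, y down, z forward; pixel columns grow to the right and rows downward; lengths in m; the calibration is good to about 2 mm. A picture is of the moment at which its call begins. There is no depth.
- ticket.hand_in(): hands the job in; it is judged then, once.
The state is a dict: "time_s": time; "joint_positions": joint angles; "qvel": joint speeds; "tau": joint torques, N m; "position": TCP position; "tcp_rot": TCP orientation; "force": force on the tool from outside, world axes, zero at the start; "moment": the same for the moment, N m; "opening": opening from 0.0 (shut) to 1.0 (fully open); "grasp_force": force on a finger pad.
Only numpy, scipy, OpenCV 4.12 (cv2) and the standard library are available. Lean on these libraries where they do the work, as an engineer would, in place of code of your own. Each camera call takes 0.05 s, during which the arm holds its last target. There are 200 camera calls.

## Working session

There is one attempt and no reset: what is moved stays moved. The work goes in short steps, Python scripts to look and compute and a tool call to move; the robot and the scene stay as the last step left them, time stands still between calls to the robot, and variables do not carry over. Pictures are saved under pics/ and viewed, at most 10 in all, crops included, and the job is handed in when it is done.

Besides the shell and the picture viewer there is one more tool, called after "Call:" as a command line: name --argument value ..., lists and objects as JSON in quotes. servo_tool: Moves the arm, as the interface text tells. Its arguments: {"type":"object","properties":{"targets":{"type":"array"},"gripper":{"type":"number"}},"required":["targets"]}

```bash
mkdir -p pics; ls
python3 - <<'E'
from rig import bot,viewer
import cv2,numpy as np
s=bot.read_state();print(s['position'],np.round(s['tcp_rot'],3).tolist(),s['opening'],bot.grip_point_offset)
for n in ['top','side']:
    d=viewer.capture(n);cv2.imwrite(f'pics/{n}0.png',d['color'][:,:,::-1]);print(n,d['camera_matrix'].tolist(),d['k1'],np.round(d['R'],3).tolist(),d['t'])
E
```

```text
pics
[ 0.24426122 -0.57451182  0.2215602 ] [[0.92, 0.391, -0.0], [0.391, -0.92, 0.002], [0.0, -0.002, -1.0]] 1.0048056537852361 0.0187
top [[543.2879166604222, 0.0, 310.31163171206515], [0.0, 543.2879166604222, 240.47854357006284], [0.0, 0.0, 1.0]] -0.16044605618894156 [[-0.331, -0.944, 0.008], [-0.904, 0.315, -0.288], [0.269, -0.103, -0.958]] [0.13621198 0.56839415 1.57034726]
side [[558.741040852721, 0.0, 320.3858390639926], [0.0, 558.741040852721, 250.8077285651948], [0.0, 0.0, 1.0]] -0.12860470411178473 [[0.97, -0.241, 0.019], [-0.06, -0.316, -0.947], [0.234, 0.917, -0.322]] [-0.57912921  0.13068765  1.38923783]
```

View pics/top0.png

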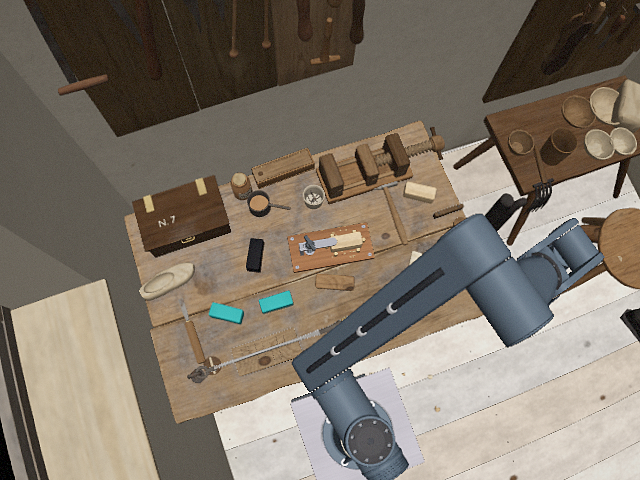

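View pics/side0.png

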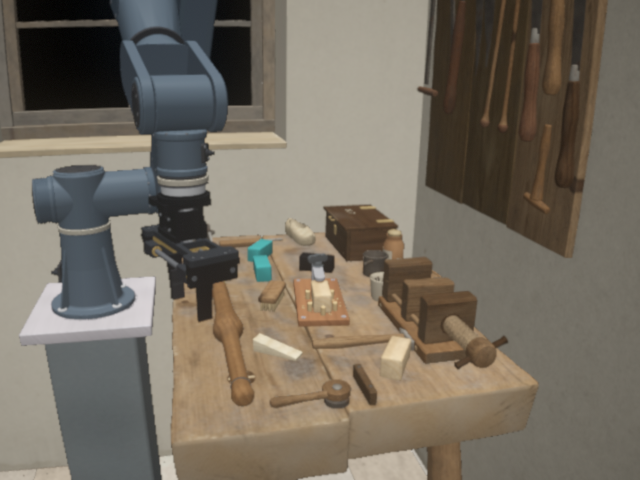

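Top view: the clamped billet is at about (347,241) on the brown board, the nut at about (310,243). Things it could be confused with: the spare billet at (420,191), black at (256,254), turquoise at (226,313) and (276,302), and a pale piece at (416,260). The description (on the board, under the bar) picks (347,241). I'll check it in a close crop.

Run:
```python
import cv2,numpy as np
a=cv2.imread('pics/top0.png')[215:285,275:385];b=cv2.imread('pics/side0.png')[240:335,270:370]
a=cv2.resize(a,(800,int(70*800/110)),interpolation=cv2.INTER_CUBIC)
cv2.imwrite('pics/c1.png',a)
b=cv2.resize(b,(600,570),interpolation=cv2.INTER_CUBIC);cv2.imwrite('pics/c2.png',b)
```

```text
(no output)
```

View pics/c1.png

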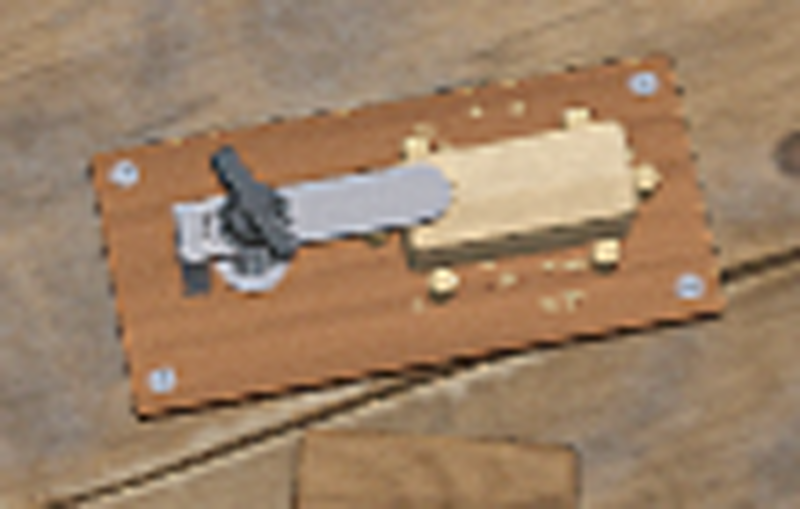

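View pics/c2.png

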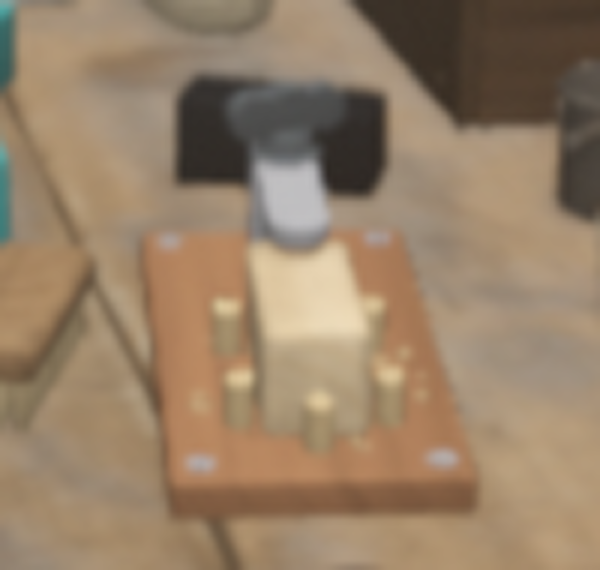

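The crop confirms it: a beech billet among pegs under the steel bar, with the dark wing nut centred at about crop (256,202), blade from (222,157) to (288,247). Now I'll locate these.

```bash
cat > h.py <<'E'
import numpy as np,cv2
from rig import bot,viewer
def ray(d,px):
    K=d['camera_matrix'];k=d['k1'];R=np.array(d['R']);t=np.array(d['t'])
    u=cv2.undistortPoints(np.array([[px]],float),np.array(K),np.array([k,0,0,0.]))[0,0]
    return -R.T@t, R.T@np.array([u[0],u[1],1])
def plane(d,px,z):
    c,v=ray(d,px);return c+v*(z-c[2])/v[2]
def tri(rs):
    A=0;b=0
    for c,v in rs:
        v=v/np.linalg.norm(v);P=np.eye(3)-np.outer(v,v);A=A+P;b=b+P@c
    X=np.linalg.solve(A,b);return X,[np.linalg.norm((np.eye(3)-np.outer(v,v)/(v@v))@(X-c)) for c,v in rs]
def proj(d,X):
    p=np.array(d['R'])@X+d['t'];a=p[:2]/p[2];a=a*(1+d['k1']*(a@a));K=d['camera_matrix'];return a*[K[0][0],K[1][1]]+[K[0][2],K[1][2]]
E
python3 - <<'E'
from h import *
np.set_printoptions(precision=4,suppress=True)
T=viewer.capture('top');S=viewer.capture('side');W=viewer.capture('wrist')
t=lambda u,v:(275-.43+u/7.27,215-.43+v/7.27);s=lambda u,v:(270-.42+u/6,240-.42+v/6)
c=[plane(T,t(*p),.018) for p in [(92,158),(672,60),(720,312),(138,408)]]
print(np.array(c),np.mean(c,0))
c2=[plane(S,s(*p),.018) for p in [(145,235),(403,235),(474,485),(170,490)]];print(np.array(c2),np.mean(c2,0))
print('nut',tri([ray(T,t(256,202)),ray(S,s(286,108))]))
print('wings',plane(T,t(222,157),.099),plane(T,t(288,247),.099))
print('nose',tri([ray(T,t(448,192)),ray(S,s(302,245))]))
for n,a,b in [('scr1',(123,173),(377,238)),('scr2',(643,84),(443,458)),('scr3',(690,287),(200,463)),('scr4',(162,380),(170,242))]: print(n,tri([ray(T,t(*a)),ray(S,s(*b))])) 
print('wcam',-np.array(W['R']).T@W['t'],W['R'])
E
```

```text
[[ 0.6369 -0.0012  0.018 ]
 [ 0.5958 -0.2572  0.018 ]
 [ 0.4815 -0.2356  0.018 ]
 [ 0.5241  0.016   0.018 ]] [ 0.5596 -0.1195  0.018 ]
[[ 0.526   0.0179  0.018 ]
 [ 0.6414 -0.005   0.018 ]
 [ 0.5984 -0.2616  0.018 ]
 [ 0.4834 -0.242   0.018 ]] [ 0.5623 -0.1227  0.018 ]
nut (array([ 0.5724, -0.0537,  0.1008]), [np.float64(0.000855759965172612), np.float64(0.0008557599651723997)])
wings [ 0.595  -0.0468  0.099 ] [ 0.5494 -0.0598  0.099 ]
nose (array([ 0.5592, -0.135 ,  0.0701]), [np.float64(0.0016067196659872974), np.float64(0.0016067196659870632)])
scr1 (array([ 0.6263, -0.0118,  0.0201]), [np.float64(0.0009099879112649769), np.float64(0.0009099879112650772)])
scr2 (array([ 0.5905, -0.2409,  0.0202]), [np.float64(0.0014452918579433433), np.float64(0.0014452918579431165)])
scr3 (array([ 0.4971, -0.227 ,  0.0206]), [np.float64(0.0013293374410061844), np.float64(0.0013293374410061163)])
scr4 (array([0.5332, 0.0023, 0.0198]), [np.float64(0.0011779822115569483), np.float64(0.0011779822115571207)])
wcam [ 0.3108 -0.5463  0.3836] [[ 0.3913 -0.9203 -0.0021]
 [-0.8875 -0.378   0.2635]
 [-0.2432 -0.1012 -0.9647]]
```

Call:
servo_tool --targets '[{"offset":[0.506,-0.352,0.024],"dr":[0,0,7]},{"offset":[0.506,-0.352,0.024],"dr":[0,0,7]},{"offset":[0.506,-0.352,0.024],"dr":[0,0,7]},{"offset":[0.506,-0.352,0.024],"dr":[0,0,7]},{"offset":[0.506,-0.352,0.024],"dr":[0,0,7]},{"offset":[0.506,-0.352,0.024],"dr":[0,0,7]},{"offset":[0.506,-0.352,0.024],"dr":[0,0,7]},{"offset":[0.506,-0.352,0.024],"dr":[0,0,7]},{"offset":[0.506,-0.352,0.024],"dr":[0,0,7]},{"offset":[0.506,-0.352,0.024],"dr":[0,0,7]},{"offset":[0.506,-0.352,0.024],"dr":[0,0,7]},{"offset":[0.506,-0.352,0.024],"dr":[0,0,7]},{"offset":[0.506,-0.352,0.024],"dr":[0,0,7]},{"offset":[0.506,-0.352,0.024],"dr":[0,0,7]},{"offset":[0.506,-0.352,0.024],"dr":[0,0,7]},{"offset":[0.506,-0.352,0.024],"dr":[0,0,7]},{"offset":[0.506,-0.352,0.024],"dr":[0,0,7]},{"offset":[0.506,-0.352,0.024],"dr":[0,0,7]},{"offset":[0.506,-0.352,0.024],"dr":[0,0,7]},{"offset":[0.506,-0.352,0.024],"dr":[0,0,7]}]' --gripper -1

```text
time_s: 1.92
position: [0.5719, -0.0548, 0.1986]
tcp_rot: [[0.962, 0.274, -0.0], [0.274, -0.962, -0.0], [-0.0, 0.0, -1.0]]
force: [0.4, -0.3, 0.2]
opening: 1.001
grasp_force: 0.0
```

Run:
```python
from h import *
np.set_printoptions(precision=4,suppress=True)
s=bot.read_state();print(s['time_s'],s['position'],s['tcp_rot'],s['joint_positions'])
W=viewer.capture('wrist');cv2.imwrite('pics/w1.png',W['color'][:,:,::-1])
print('tcp proj',proj(W,s['position']),proj(W,np.array([.5723,-.053,.099])))
T=viewer.capture('top')
print('cup',plane(T,(313,190),.062),'vise',plane(T,(322,156),.1),plane(T,(343,190),.1))
np.save('w1.npy',{k:np.array(W[k]) for k in ['R','t','k1','camera_matrix']},allow_pickle=True)
```

```text
1.9167 [ 0.5719 -0.0548  0.1986] [[ 0.9618  0.2739 -0.0004]
 [ 0.2739 -0.9618 -0.0001]
 [-0.0004  0.     -1.    ]] [-16.6024  28.0031  90.9169  -0.0158  61.0978  57.5101]
tcp proj [320.2023 304.6289] [317.5437 243.9037]
cup [ 0.7426 -0.1246  0.062 ] vise [ 0.8286 -0.1847  0.1   ] [ 0.6978 -0.2071  0.1   ]
```

View pics/w1.png

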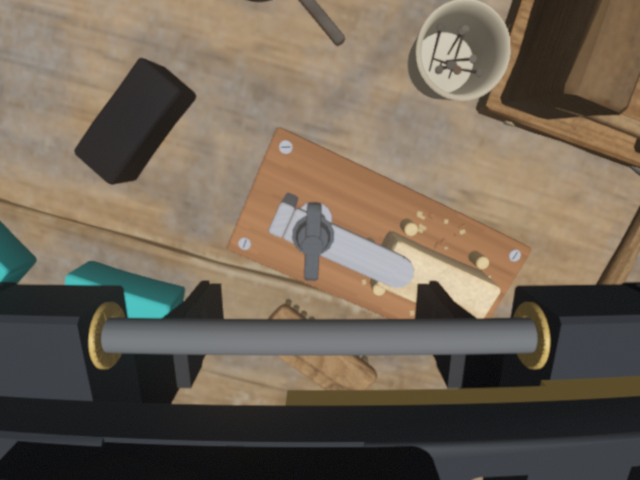

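The wrist view shows the blade from (315,204) to (312,279), hub around (313,238), the bar nose at about (413,272), screws at (286,147), (515,256), (244,244), and the billet's top corner at (393,242).

Run:
```python
from h import *
np.set_printoptions(precision=4,suppress=True)
W=np.load('w1.npy',allow_pickle=True).item();W['k1']=float(W['k1'])
T=viewer.capture('top');S=viewer.capture('side')
a,b=plane(W,(315,204),.107),plane(W,(312,279),.107);print(a,b,(a+b)/2,np.degrees(np.arctan2(*(a-b)[1::-1])))
# dark blade mask
im=cv2.imread('pics/w1.png')[195:290,280:350];g=im.max(2)
m=(g<85).astype(np.uint8);m[:, :10]=0
n,l,st,c=cv2.connectedComponentsWithStats(m);print(st[1:].tolist(),c[1:].tolist())
for p in [(286,147),(515,256),(244,244)]: print('scr',plane(W,p,.019))
t=lambda u,v:(275-.43+u/7.27,215-.43+v/7.27);s=lambda u,v:(270-.42+u/6,240-.42+v/6)
print('nut3',tri([ray(W,(313.5,241)),ray(T,t(256,202)),ray(S,s(286,108))]),tri([ray(W,(313.5,241)),ray(T,t(256,202))]))
```

```text
[ 0.5999 -0.0435  0.107 ] [ 0.5493 -0.0556  0.107 ] [ 0.5746 -0.0495  0.107 ] 13.493123769805996
[[30, 8, 10, 3, 16], [16, 26, 11, 21, 66], [41, 27, 9, 20, 59], [18, 49, 1, 1, 1]] [[34.625, 8.75], [19.939393939393938, 34.22727272727273], [45.71186440677966, 34.932203389830505], [18.0, 49.0]]
scr [ 0.6259 -0.0096  0.019 ]
scr [ 0.5903 -0.2383  0.019 ]
scr [0.5328 0.0053 0.019 ]
nut3 (array([ 0.5731, -0.0517,  0.0998]), [np.float64(0.0020749746873956147), np.float64(0.002331696249307628), np.float64(0.0007722803826962475)]) (array([ 0.5727, -0.0519,  0.0967]), [np.float64(0.0020303667346652284), np.float64(0.002030366734665197)])
```

Call:
servo_tool --targets '[{"offset":[0.002,-0.003,0.04],"dr":[0,0,2]},{"offset":[0.002,-0.003,0.07],"dr":[0,0,2]},{"offset":[0.002,-0.003,0.09],"dr":[0,0,2]},{"offset":[0.002,-0.003,0.1],"dr":[0,0,2]},{"offset":[0.002,-0.003,0.106],"dr":[0,0,2]},{"offset":[0.002,-0.003,0.108],"dr":[0,0,2]},{"offset":[0.002,-0.003,0.108],"dr":[0,0,2]}]'

```text
time_s: 2.7
position: [0.5742, -0.0503, 0.091]
tcp_rot: [[0.97, 0.242, 0.001], [0.242, -0.97, -0.0], [0.001, 0.001, -1.0]]
force: [0.7, 0.1, 0.2]
opening: 1.005
grasp_force: 0.0
```

Run:
```python
from h import *
W=viewer.capture('wrist');cv2.imwrite('pics/w2.png',W['color'][:,:,::-1])
```

```text
(no output)
```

View pics/w2.png

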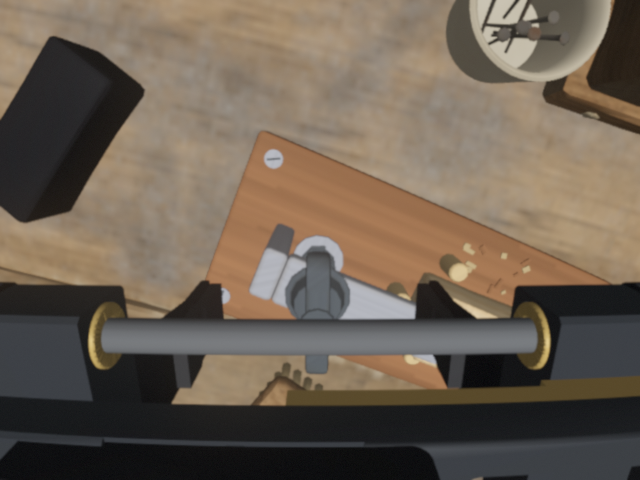

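The blade stands upright in the picture at column 317 (rows 248–372), centred between the fingers (column 320), so I close.

Call:
servo_tool --targets '[{"offset":[0,0,0],"dr":[0,0,0]},{"offset":[0,0,0],"dr":[0,0,0]},{"offset":[0,0,0],"dr":[0,0,0]},{"offset":[0,0,0],"dr":[0,0,0]},{"offset":[0,0,0],"dr":[0,0,0]},{"offset":[0,0,0],"dr":[0,0,0]},{"offset":[0,0,0],"dr":[0,0,0]},{"offset":[0,0,0],"dr":[0,0,0]},{"offset":[0,0,0],"dr":[0,0,0]},{"offset":[0,0,0],"dr":[0,0,0]}]' --gripper 1

```text
time_s: 3.58
position: [0.5735, -0.0499, 0.0905]
tcp_rot: [[0.97, 0.242, -0.0], [0.242, -0.97, 0.0], [-0.0, -0.0, -1.0]]
force: [-0.5, 0.1, -0.1]
opening: 0.33
grasp_force: 0.0
```

Call:
servo_tool --targets '[{"offset":[0,0,0],"dr":[0,0,0]},{"offset":[0,0,0],"dr":[0,0,0]},{"offset":[0,0,0],"dr":[0,0,0]},{"offset":[0,0,0],"dr":[0,0,0]},{"offset":[0,0,0],"dr":[0,0,0]},{"offset":[0,0,0],"dr":[0,0,0]},{"offset":[0,0,0],"dr":[0,0,0]}]'

```text
time_s: 4.17
position: [0.5735, -0.0496, 0.0905]
tcp_rot: [[0.97, 0.242, -0.0], [0.242, -0.97, 0.0], [-0.0, -0.0, -1.0]]
force: [0.7, 2.0, 0.5]
opening: 0.112
grasp_force: 30.0
```

Call:
servo_tool --targets '[{"offset":[0,0,0],"dr":[0,0,-5]},{"offset":[0,0,0],"dr":[0,0,-10]},{"offset":[0,0,0],"dr":[0,0,-15]},{"offset":[0,0,0],"dr":[0,0,-20]},{"offset":[0,0,-0.001],"dr":[0,0,-25]},{"offset":[0,0,-0.001],"dr":[0,0,-30]},{"offset":[0,0,-0.001],"dr":[0,0,-35]},{"offset":[0,0,-0.001],"dr":[0,0,-40]},{"offset":[0,0,-0.001],"dr":[0,0,-45]},{"offset":[0,0,-0.001],"dr":[0,0,-50]},{"offset":[0,0,-0.001],"dr":[0,0,-55]},{"offset":[0,0,-0.001],"dr":[0,0,-60]},{"offset":[0,0,-0.001],"dr":[0,0,-65]},{"offset":[0,0,-0.002],"dr":[0,0,-70]},{"offset":[0,0,-0.002],"dr":[0,0,-75]},{"offset":[0,0,-0.002],"dr":[0,0,-80]},{"offset":[0,0,-0.002],"dr":[0,0,-85]},{"offset":[0,0,-0.002],"dr":[0,0,-90]}]'

```text
time_s: 5.67
position: [0.5721, -0.0488, 0.0924]
tcp_rot: [[-0.246, 0.969, -0.003], [0.969, 0.246, 0.002], [0.003, -0.003, -1.0]]
force: [-2.4, 2.9, 3.8]
opening: 0.112
grasp_force: 30.0
```

Run:
```python
from h import *
s=bot.read_state();print(s['joint_positions'],s['moment'],s['grasp_force'])
```

```text
[-1.60577245e+01  3.66784958e+01  9.55833360e+01  7.64077352e-02
  4.79520337e+01 -3.03445873e+01] [ 0.60723638  0.35358656 -0.16176077] 29.964340031147003
```

Call:
servo_tool --targets '[{"offset":[0,0,0],"dr":[0,0,-5]},{"offset":[0,0,0],"dr":[0,0,-10]},{"offset":[0,0,0],"dr":[0,0,-15]},{"offset":[0,0,0],"dr":[0,0,-20]},{"offset":[0,0,-0.001],"dr":[0,0,-25]},{"offset":[0,0,-0.001],"dr":[0,0,-30]},{"offset":[0,0,-0.001],"dr":[0,0,-35]},{"offset":[0,0,-0.001],"dr":[0,0,-40]},{"offset":[0,0,-0.001],"dr":[0,0,-45]},{"offset":[0,0,-0.001],"dr":[0,0,-50]},{"offset":[0,0,-0.001],"dr":[0,0,-55]},{"offset":[0,0,-0.001],"dr":[0,0,-60]},{"offset":[0,0,-0.001],"dr":[0,0,-65]},{"offset":[0,0,-0.002],"dr":[0,0,-70]},{"offset":[0,0,-0.002],"dr":[0,0,-75]},{"offset":[0,0,-0.002],"dr":[0,0,-80]},{"offset":[0,0,-0.002],"dr":[0,0,-85]},{"offset":[0,0,-0.002],"dr":[0,0,-90]},{"offset":[0,0,-0.002],"dr":[0,0,-90]}]'

```text
time_s: 7.25
position: [0.5712, -0.0502, 0.0944]
tcp_rot: [[-0.97, -0.245, -0.005], [-0.245, 0.97, -0.0], [0.005, 0.001, -1.0]]
force: [-6.0, -0.5, 4.1]
opening: 0.111
grasp_force: 30.0
```

Call:
servo_tool --targets '[{"offset":[0,0,0],"dr":[0,0,0]},{"offset":[0,0,0],"dr":[0,0,0]},{"offset":[0,0,0],"dr":[0,0,0]},{"offset":[0,0,0],"dr":[0,0,0]},{"offset":[0,0,0],"dr":[0,0,0]},{"offset":[0,0,0],"dr":[0,0,0]},{"offset":[0,0,0],"dr":[0,0,0]},{"offset":[0,0,-0.04],"dr":[0,0,0]},{"offset":[0,0,-0.08],"dr":[0,0,0]},{"offset":[0,0,-0.1],"dr":[0,0,0]},{"offset":[0,0,-0.1],"dr":[0,0,0]},{"offset":[0,0,-0.1],"dr":[0,0,0]}]' --gripper -1

```text
time_s: 8.25
position: [0.5744, -0.0501, 0.1959]
tcp_rot: [[-0.97, -0.242, 0.003], [-0.242, 0.97, -0.001], [-0.003, -0.002, -1.0]]
force: [0.1, -0.2, 0.1]
opening: 0.93
grasp_force: 0.0
```

Run:
```python
from h import *
s=bot.read_state();print(s['time_s'],s['position'],s['joint_positions'],s['opening'])
W=viewer.capture('wrist');cv2.imwrite('pics/w3.png',W['color'][:,:,::-1])
np.save('w3.npy',{k:np.array(W[k]) for k in ['R','t','k1','camera_matrix']},allow_pickle=True)
```

```text
8.25 [ 0.57436177 -0.05007483  0.19589304] [-1.60828881e+01  2.82696804e+01  9.09342774e+01 -1.90249951e-04
  6.06036118e+01 -1.20103232e+02] 0.9300694941709993
```

View pics/w3.png

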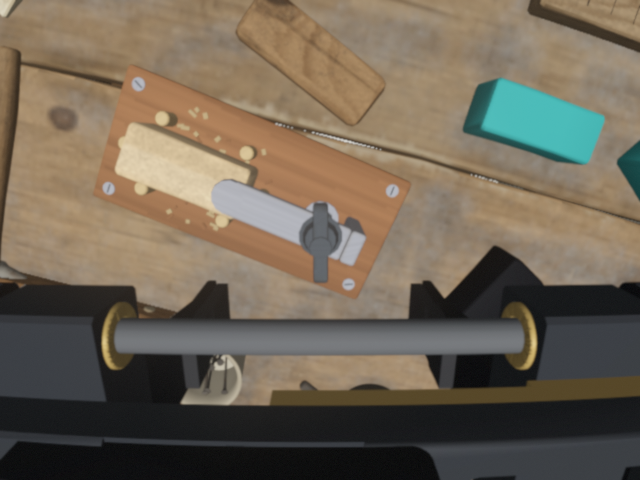

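The nut came round half a turn (blade vertical again at column 320) and the bar stayed over the billet. Next I close the gripper and come down on the robot side of the bar to push it away from the robot.

Call:
servo_tool --targets '[{"offset":[0.025,-0.017,0],"dr":[0,0,0]},{"offset":[0.051,-0.034,0],"dr":[0,0,0]},{"offset":[0.051,-0.034,0],"dr":[0,0,0]},{"offset":[0.051,-0.034,0],"dr":[0,0,0]},{"offset":[0.051,-0.034,0],"dr":[0,0,0]},{"offset":[0.051,-0.034,0],"dr":[0,0,0]},{"offset":[0.051,-0.034,0],"dr":[0,0,0]},{"offset":[0.051,-0.034,0],"dr":[0,0,0]},{"offset":[0.051,-0.034,0],"dr":[0,0,0]},{"offset":[0.051,-0.034,0],"dr":[0,0,0]},{"offset":[0.051,-0.034,0],"dr":[0,0,0]},{"offset":[0.051,-0.034,0],"dr":[0,0,0]},{"offset":[0.051,-0.034,0.03],"dr":[0,0,0]},{"offset":[0.051,-0.034,0.06],"dr":[0,0,0]},{"offset":[0.051,-0.034,0.085],"dr":[0,0,0]},{"offset":[0.051,-0.034,0.105],"dr":[0,0,0]},{"offset":[0.051,-0.034,0.12],"dr":[0,0,0]},{"offset":[0.051,-0.034,0.128],"dr":[0,0,0]},{"offset":[0.051,-0.034,0.128],"dr":[0,0,0]}]' --gripper 1

```text
time_s: 9.88
position: [0.5313, -0.0949, 0.065]
tcp_rot: [[-0.97, -0.242, -0.003], [-0.242, 0.97, 0.001], [0.003, 0.002, -1.0]]
force: [-0.6, 0.4, 0.7]
opening: 0.007
grasp_force: 0.0
```

Run:
```python
from h import *
np.set_printoptions(precision=4,suppress=True)
s=bot.read_state();print(s['time_s'],s['position'],s['opening'],s['force'])
W=np.load('w3.npy',allow_pickle=True).item();W['k1']=float(W['k1'])
for n,p,z in [('nut',(320,242),.103),('nose',(213,193),.081),('b1',(132,124),.064),('b2',(255,167),.064),('b3',(118,165),.064),('s',(139,84),.019),('s',(108,188),.019),('s',(392,191),.019),('s',(348,284),.019)]: print(n,plane(W,p,z))
```

```text
9.8833 [ 0.5313 -0.0949  0.065 ] 0.00745681896579971 [-0.6489  0.3755  0.7492]
nut [ 0.5708 -0.0495  0.103 ]
nose [ 0.56   -0.1306  0.081 ]
b1 [ 0.5275 -0.2026  0.064 ]
b2 [ 0.5369 -0.1076  0.064 ]
b3 [ 0.5596 -0.2092  0.064 ]
s [ 0.4976 -0.2223  0.019 ]
s [ 0.5903 -0.2375  0.019 ]
s [0.5332 0.0055 0.019 ]
s [ 0.6254 -0.009   0.019 ]
```

Call:
servo_tool --targets '[{"offset":[0,0,-0.005],"dr":[0,0,0]},{"offset":[-0.006,-0.002,-0.005],"dr":[0,0,0]},{"offset":[-0.011,-0.005,-0.005],"dr":[0,0,0]},{"offset":[-0.017,-0.009,-0.005],"dr":[0,0,0]},{"offset":[-0.023,-0.013,-0.005],"dr":[0,0,0]},{"offset":[-0.03,-0.017,-0.005],"dr":[0,0,0]},{"offset":[-0.037,-0.02,-0.005],"dr":[0,0,0]},{"offset":[-0.045,-0.022,-0.005],"dr":[0,0,0]},{"offset":[-0.052,-0.022,-0.005],"dr":[0,0,0]},{"offset":[-0.06,-0.021,-0.005],"dr":[0,0,0]},{"offset":[-0.068,-0.019,-0.005],"dr":[0,0,0]},{"offset":[-0.076,-0.017,-0.005],"dr":[0,0,0]},{"offset":[-0.079,-0.015,-0.005],"dr":[0,0,0]},{"offset":[-0.081,-0.013,-0.005],"dr":[0,0,0]},{"offset":[-0.081,-0.013,-0.005],"dr":[0,0,0]}]'

```text
time_s: 11.13
position: [0.6158, -0.088, 0.0719]
tcp_rot: [[-0.97, -0.243, 0.003], [-0.243, 0.97, -0.001], [-0.003, -0.002, -1.0]]
force: [0.4, -1.0, 0.1]
opening: 0.008
grasp_force: 0.4
```

Call:
servo_tool --targets '[{"offset":[0.008,-0.008,0],"dr":[0,0,0]},{"offset":[0.008,-0.008,-0.03],"dr":[0,0,0]},{"offset":[0.008,-0.008,-0.07],"dr":[0,0,0]},{"offset":[0.008,-0.008,-0.11],"dr":[0,0,0]},{"offset":[0.008,-0.008,-0.13],"dr":[0,0,0]}]'

```text
time_s: 11.55
position: [0.6102, -0.0992, 0.2066]
tcp_rot: [[-0.97, -0.242, 0.008], [-0.242, 0.97, -0.002], [-0.007, -0.004, -1.0]]
force: [0.9, -0.2, 0.3]
opening: 0.003
grasp_force: 0.0
```

Call:
servo_tool --targets '[{"offset":[0.02,-0.013,0],"dr":[0,0,7]},{"offset":[0.04,-0.026,0],"dr":[0,0,14]},{"offset":[0.07,-0.045,0],"dr":[0,0,21]},{"offset":[0.07,-0.045,0],"dr":[0,0,28]},{"offset":[0.07,-0.045,0],"dr":[0,0,35]},{"offset":[0.07,-0.045,0],"dr":[0,0,42]},{"offset":[0.07,-0.045,0],"dr":[0,0,49]},{"offset":[0.07,-0.045,0],"dr":[0,0,56]},{"offset":[0.07,-0.045,0],"dr":[0,0,63]},{"offset":[0.07,-0.045,0],"dr":[0,0,70]},{"offset":[0.07,-0.045,0],"dr":[0,0,77]},{"offset":[0.07,-0.045,0],"dr":[0,0,84]},{"offset":[0.07,-0.045,0],"dr":[0,0,91]},{"offset":[0.07,-0.045,0],"dr":[0,0,98]},{"offset":[0.07,-0.045,0],"dr":[0,0,105]},{"offset":[0.07,-0.045,0],"dr":[0,0,113]},{"offset":[0.07,-0.045,0],"dr":[0,0,113]},{"offset":[0.07,-0.045,0],"dr":[0,0,113]},{"offset":[0.07,-0.045,0],"dr":[0,0,113]}]' --gripper -1

```text
time_s: 13.13
position: [0.551, -0.1588, 0.2017]
tcp_rot: [[0.154, 0.988, 0.0], [0.988, -0.154, 0.0], [0.0, 0.0, -1.0]]
force: [0.1, -0.5, 0.1]
opening: 0.998
grasp_force: 0.0
```

Run:
```python
from h import *
s=bot.read_state();print(s['time_s'],s['position'],s['tcp_rot'],s['joint_positions'],s['opening'])
W=viewer.capture('wrist');cv2.imwrite('pics/w4.png',W['color'][:,:,::-1])
np.save('w4.npy',{k:np.array(W[k]) for k in ['R','t','k1','camera_matrix']},allow_pickle=True)
```

```text
13.1333 [ 0.55099728 -0.15880077  0.20166013] [[ 1.53971108e-01  9.88075309e-01  2.84568079e-04]
 [ 9.88075343e-01 -1.53971136e-01  8.00870347e-05]
 [ 1.22947292e-04  2.68843613e-04 -9.99999956e-01]] [-2.72449962e+01  2.76923285e+01  9.09164800e+01  1.31506694e-02
  6.13787972e+01 -1.83941646e+01] 0.9979261208826661
```

View pics/w4.png

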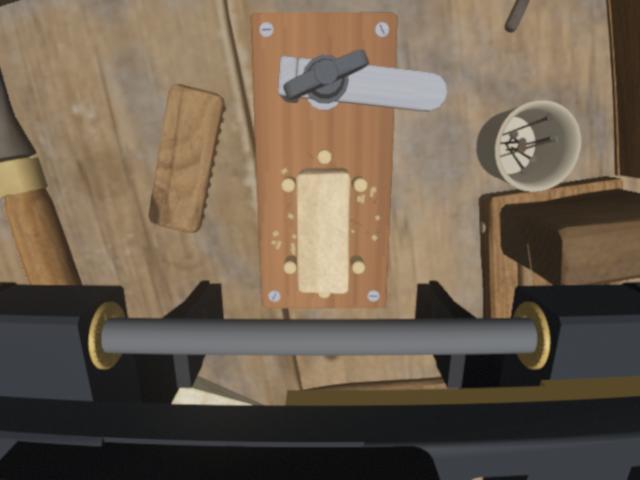

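The bar now points away from the robot, nose at (445,92), well clear of the billet. Billet top corners: (298,172), (349,170), (350,293), (298,293), square with the board.

Run:
```python
from h import *
np.set_printoptions(precision=4,suppress=True)
W=np.load('w4.npy',allow_pickle=True).item();W['k1']=float(W['k1'])
T=viewer.capture('top')
t=lambda u,v:(275-.43+u/7.27,215-.43+v/7.27)
print(tri([ray(W,(350,293)),ray(T,t(627,124))]),tri([ray(W,(298,293)),ray(T,t(633,212))]))
c=np.array([plane(W,p,.064) for p in [(298,172),(349,170),(350,293),(298,293)]]);print(c,c.mean(0))
pg=np.array([plane(W,p,.04) for p in [(288,185),(361,185),(290,267.5),(358,267.5)]]);print(pg,'bed',pg.mean(0))
s=bot.read_state();R=np.array(s['tcp_rot']);d=c.mean(0)-s['position'];print('tool off',R.T@d)
# side view of the billet for height
```

```text
(array([ 0.5691, -0.2235,  0.0387]), [np.float64(7.902319603973792e-05), np.float64(7.902319603968365e-05)]) (array([ 0.5259, -0.2076,  0.0605]), [np.float64(6.569343084247407e-05), np.float64(6.569343084232278e-05)])
[[ 0.5428 -0.1095  0.064 ]
 [ 0.5811 -0.1139  0.064 ]
 [ 0.5685 -0.2128  0.064 ]
 [ 0.5263 -0.2063  0.064 ]] [ 0.5547 -0.1606  0.064 ]
[[ 0.5313 -0.1205  0.04  ]
 [ 0.5907 -0.1297  0.04  ]
 [ 0.5206 -0.1912  0.04  ]
 [ 0.5791 -0.2003  0.04  ]] bed [ 0.5554 -0.1604  0.04  ]
tool off [-0.0014  0.0038  0.1376]
```

Call:
servo_tool --targets '[{"offset":[-0.001,0.004,0.03],"dr":[0,0,0]},{"offset":[-0.001,0.004,0.06],"dr":[0,0,0]},{"offset":[-0.001,0.004,0.09],"dr":[0,0,0]},{"offset":[-0.001,0.004,0.11],"dr":[0,0,0]},{"offset":[-0.001,0.004,0.13],"dr":[0,0,0]},{"offset":[-0.001,0.004,0.145],"dr":[0,0,0]},{"offset":[-0.001,0.004,0.157],"dr":[0,0,0]},{"offset":[-0.001,0.004,0.166],"dr":[0,0,0]},{"offset":[-0.001,0.004,0.172],"dr":[0,0,0]},{"offset":[-0.001,0.004,0.175],"dr":[0,0,0]},{"offset":[-0.001,0.004,0.175],"dr":[0,0,0]},{"offset":[-0.001,0.004,0.175],"dr":[0,0,0]}]'

```text
time_s: 14.23
position: [0.5555, -0.1604, 0.0271]
tcp_rot: [[0.156, 0.988, 0.001], [0.988, -0.156, -0.0], [-0.0, 0.001, -1.0]]
force: [-0.4, 0.5, 0.1]
opening: 0.996
grasp_force: 0.0
```

Call:
servo_tool --targets '[{"offset":[0,0,0],"dr":[0,0,0]},{"offset":[0,0,0],"dr":[0,0,0]},{"offset":[0,0,0],"dr":[0,0,0]},{"offset":[0,0,0],"dr":[0,0,0]},{"offset":[0,0,0],"dr":[0,0,0]},{"offset":[0,0,0],"dr":[0,0,0]},{"offset":[0,0,0],"dr":[0,0,0]},{"offset":[0,0,0],"dr":[0,0,0]},{"offset":[0,0,0],"dr":[0,0,0]},{"offset":[0,0,0],"dr":[0,0,0]},{"offset":[0,0,0],"dr":[0,0,0]},{"offset":[0,0,0],"dr":[0,0,0]}]' --gripper 1

```text
time_s: 15.23
position: [0.5549, -0.1601, 0.0265]
tcp_rot: [[0.156, 0.988, -0.0], [0.988, -0.156, 0.0], [0.0, -0.0, -1.0]]
force: [-1.2, -0.3, -0.0]
opening: 0.489
grasp_force: 30.0
```

Gripped at 42.5 mm with 30 N, so I lift straight up 100 mm.

Call:
servo_tool --targets '[{"offset":[0,0,-0.002],"dr":[0,0,0]},{"offset":[0,0,-0.006],"dr":[0,0,0]},{"offset":[0,0,-0.012],"dr":[0,0,0]},{"offset":[0,0,-0.019],"dr":[0,0,0]},{"offset":[0,0,-0.027],"dr":[0,0,0]},{"offset":[0,0,-0.035],"dr":[0,0,0]},{"offset":[0,0,-0.043],"dr":[0,0,0]},{"offset":[0,0,-0.051],"dr":[0,0,0]},{"offset":[0,0,-0.059],"dr":[0,0,0]},{"offset":[0,0,-0.067],"dr":[0,0,0]},{"offset":[0,0,-0.075],"dr":[0,0,0]},{"offset":[0,0,-0.083],"dr":[0,0,0]},{"offset":[0,0,-0.09],"dr":[0,0,0]},{"offset":[0,0,-0.095],"dr":[0,0,0]},{"offset":[0,0,-0.098],"dr":[0,0,0]},{"offset":[0,0,-0.1],"dr":[0,0,0]},{"offset":[0,0,-0.1],"dr":[0,0,0]},{"offset":[0,0,-0.1],"dr":[0,0,0]},{"offset":[0,0,-0.1],"dr":[0,0,0]},{"offset":[0,0,-0.1],"dr":[0,0,0]}]'

```text
time_s: 16.9
position: [0.5548, -0.16, 0.1261]
tcp_rot: [[0.156, 0.988, -0.001], [0.988, -0.156, 0.0], [0.0, -0.001, -1.0]]
force: [0.3, 0.0, -2.1]
opening: 0.486
grasp_force: 30.0
```

Run:
```python
from h import *
s=bot.read_state();print(s['time_s'],s['position'],s['opening'],s['grasp_force'],s['force'],s['moment'],np.abs(s['qvel']).max())
a=viewer.capture('side')['color'][190:340,240:440,::-1]
cv2.imwrite('pics/f.png',cv2.resize(a,(800,600),interpolation=cv2.INTER_CUBIC))
```

```text
16.9 [ 0.55475225 -0.16003193  0.12611704] 0.4862199775897655 29.981397008523345 [ 0.27927081  0.00284983 -2.13356413] [-0.04996501 -0.04511155  0.00474858] 0.08431334312458014
```

View pics/f.png

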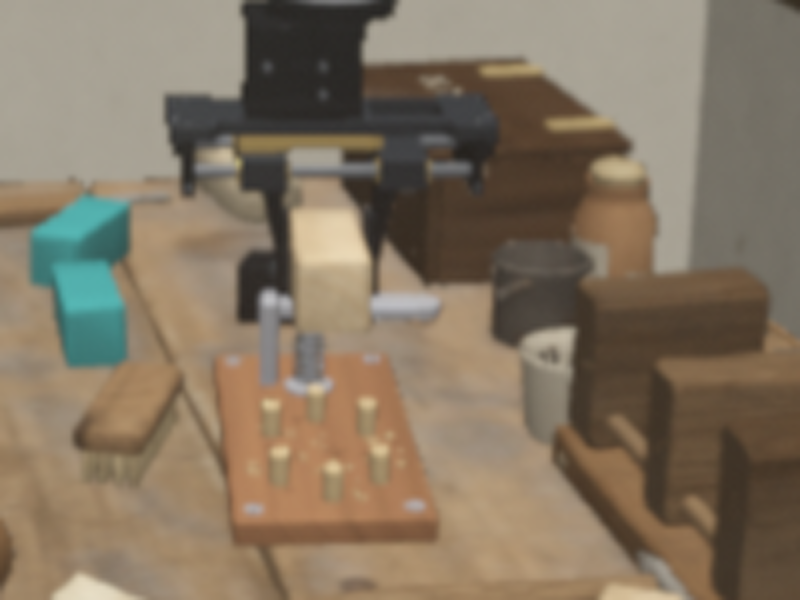

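The billet hangs level in the gripper over the empty bed (crop 295–370, 205–325), the bar is swung aside, and the state shows the arm still. I'm handing in.

```bash
python3 -c "
from rig import ticket
print(ticket.hand_in())"
```

```text
the job is handed in; nothing more can be done
None
```

The job is handed in at about 17 s: I loosened the nut half a turn, swung the bar clear, and the gripper holds the billet level and still over its bed, underside about 10 cm above the board.

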